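# Hold the new pin against the worn one

## Robot

A 6-joint arm with a two-finger parallel gripper is mounted at the origin on the work surface. World frame = base frame: x ahead of the robot, y to its left, z up, the work surface at z = 0. Lengths are in m, angles in rad, forces in N, time in s.
With the tool pointing down it reaches from about 0.35 to 1 m from the base axis. Payload 7.1 kg.
Tool frame: the origin (TCP) lies between the finger pads; the fingertips stand 22 mm ahead of it and the grasp point (between the pads) lies 3 mm ahead of it; z points along the fingers, y is the line along which they close (so a half turn about z gives the same grasp; the last joint's range is limited). The gripper opens to 85 mm and grips with 20 to 120 N. Pads are 22 mm wide; open, the fingers measure 114 mm over their backs; the gripper's body (76 mm by 85 mm) begins 54 mm behind the grasp point. The pads swing forward as they close: fully open they stand 13 mm farther back than shut.
Start: joints at [1.134, 0.423, 1.63, -0, 1.089, -0.019], TCP at [0.254, 0.571, 0.253] pointing down, gripper open.
Joint ranges: [-3, 3], [-0.9, 2.11], [0.09, 2.58], [-1.31, 4.45], [0.11, 2.69], [-2.54, 2.54]. Speed limits (rad/s): [2.39, 2.39, 3.01, 3.14, 3.14, 3.14].

## Interface

Orientations are given as a rotation vector (axis times angle).
In Python, from rig import manip gives the robot as it stands. The module is installed in compiled form; this text tells all that it offers. Calls block until the motion is done:
- manip.move_to(position, orientation): joint-space move of the TCP to a pose.
- manip.servo_line(position, orientation=None, rate=0.15): straight line of the TCP; orientation=None keeps the orientation; rate is the mean speed in m/s.
- manip.set_joints(angles): joint-space move.
- manip.command_gripper(opening, f_grip=None): finger opening in m; f_grip is the grip in N (None keeps the last); returns when the fingers have stopped.
- manip.hold(seconds).
- manip.solve_ik(position, orientation): joint angles nearest the present ones, or None.
- manip.camera(name): name is "side" or "top" or "wrist"; returns a dict with "image" (480x640x3 uint8, red, green, blue), "fx", "fy", "cx", "cy" (pixels), "cam_to_world" (4x4, takes a point from camera to world coordinates); the wrist camera has in their place "mount" (4x4, takes a point from camera to tool coordinates, whose origin is the TCP and whose axes are the flange's). Camera axes: x right, y down, z forward; pixel columns grow to the right and rows downward; lengths in m; the calibration is good to about 2 mm. A picture is of the moment at which its call begins: read the wrist's pose just before it. There is no depth.
A pose or a line that the arm cannot do raises manip.IKError and nothing moves.
- manip.sign_off(): hands the job in; it is judged then, once.
Readings, each from a call of its own:
- manip.get_time(): time.
- manip.get_joint_positions(): joint angles.
- manip.get_joint_vel(): joint speeds.
- manip.get_tau(): joint torques, N m.
- manip.get_position(): TCP position.
- manip.get_ee_rot(): TCP orientation.
- manip.get_contact_force(): force on the tool from outside, world axes, zero at the start.
- manip.get_torque(): the same for the moment, N m.
- manip.get_width(): finger opening in m.
- manip.get_grip_force(): force on a finger pad.
Only numpy, scipy, OpenCV 4.12 (cv2) and the standard library are available. Lean on these libraries where they do the work, as an engineer would, in place of code of your own. Each camera call takes 0.05 s, during which the arm holds its last target. There are 200 camera calls.

## Task

One worn pin lies alone in the single compartment of the returns tray: draw the new pin of the same kind (same head and length) out of the sloping rack, turn it level and hold it directly above that worn pin and parallel to it, heads at the same end, about 10 cm higher, so that the two can be compared. Finish while still holding it there, raised and still; leave the other new pins in the rack, and do not disturb the worn pins or anything else on the counter.

Things in the scene. Friction and masses are not known exactly. Their poses are not given: they have to be found in the camera images.
- spare_short: New bright steel pin: shaft 14 mm thick with a square head 24 x 24 mm across and 12 mm thick (total length 130 mm), about 200 g. It sits in one of the rack's bores, sloping 40 degrees from level, head up and towards the robot, 80 mm outside the bore. Origin: on the axis 82 mm from the plain tip (32 mm outside the bore), a good place to grip. x: from head to tip; y: level, across the shaft.
- spare_short_head (a point): Outer end of spare_short's head, on its axis, 48 mm from the pin's origin on its -x side.
- worn_short: Worn dark steel pin of the same shape and size as spare_short: a square head 24 x 24 mm across and 12 mm thick (total length 130 mm). It lies level on a rest in the returns tray, its axis 25 mm above the counter. Origin: on the axis 82 mm from the plain tip; x: from head to tip.
- spare_mid: New bright steel pin: shaft 14 mm thick with a ball head 26 mm in diameter (total length 150 mm), about 240 g. It sits in one of the rack's bores, sloping 40 degrees from level, head up and towards the robot, 100 mm outside the bore. Origin: on the axis 82 mm from the plain tip (32 mm outside the bore), a good place to grip. x: from head to tip; y: level, across the shaft.
- spare_mid_head (a point): Outer end of spare_mid's head, on its axis, 68 mm from the pin's origin on its -x side.
- worn_mid: Worn dark steel pin of the same shape and size as spare_mid: a ball head 26 mm in diameter (total length 150 mm). It lies level on a rest in the returns tray, its axis 25 mm above the counter. Origin: on the axis 82 mm from the plain tip; x: from head to tip.
- spare_long: New bright steel pin: shaft 14 mm thick with a flat disc head 36 mm in diameter and 8 mm thick (total length 170 mm), about 270 g. It sits in one of the rack's bores, sloping 40 degrees from level, head up and towards the robot, 120 mm outside the bore. Origin: on the axis 82 mm from the plain tip (32 mm outside the bore), a good place to grip. x: from head to tip; y: level, across the shaft.
- spare_long_head (a point): Outer end of spare_long's head, on its axis, 88 mm from the pin's origin on its -x side.
- worn_long: Worn dark steel pin of the same shape and size as spare_long: a flat disc head 36 mm in diameter and 8 mm thick (total length 170 mm). It lies level on a rest in the returns tray, its axis 25 mm above the counter. Origin: on the axis 82 mm from the plain tip; x: from head to tip.
- rack: Fixed sloping plywood rack, 230 mm wide (y). Its block has three square bores, 17 mm wide, 50 mm deep, closed at the bottom, 75 mm apart along y; they rise towards the robot (-x and up) at 40 degrees from level, mouths 50 mm before the origin and 69 mm above the counter. Pins sit loosely and must be drawn 50 mm straight along the bore to come free. Origin: on the counter under the block.
- tray: Fixed low grey metal returns tray, 270 (x) x 250 (y) mm, walls 20 mm high, a divider along x at y = +25 mm: on its +y side the single compartment with one rest, on its -y side a wider one with two. A rest is a pair of notched wooden ribs, 28 mm high, with one worn pin lying along x. Origin: centre of the underside, on the counter.
- tray_single (a point): The place of the lone rest in the returns tray's single compartment: 10 mm to the tray's -x and 70 mm to its +y from the tray's origin, 25 mm above the counter, where the origin of the worn pin lying there is.
- spacer: bystander: steel spacer ring, 26 mm across, 14 mm high, lying in the returns tray's wider compartment; origin under its centre
- bearing: bystander: steel bearing ring, 62 mm across, 17 mm high, on the counter before the rack; origin under its centre
- wrench: bystander: open-ended wrench 170 mm long, lying on the counter at the left; leave alone
- jar: bystander: closed jar, 68 mm across, 90 mm high, beyond the rack and tray
- can: bystander: can, 60 mm across, 150 mm high, beyond the tray
- mug: bystander: white mug, 80 mm across, 92 mm high, at the right
- carton: bystander: small cardboard box, 100 x 70 x 55 mm, at the left
Not all that is in view belongs to the job. What is shaped like the spare_mid but turquoise is not meant.

How it is judged:
On the way:
1. the new pin of the same kind as the lone worn pin is gripped and drawn clear of the rack (((horizontal distance between worn_short and tray_single below 0.03 m and distance of spare_short from where it was at the start of the episode above 0.06 m and contact force between spare_short and rack below 0.05 N and contact force between spare_short and the fingers above 1 N) or (horizontal distance between worn_mid and tray_single below 0.03 m and distance of spare_mid from where it was at the start of the episode above 0.06 m and contact force between spare_mid and rack below 0.05 N and contact force between spare_mid and the fingers above 1 N) or (horizontal distance between worn_long and tray_single below 0.03 m and distance of spare_long from where it was at the start of the episode above 0.06 m and contact force between spare_long and rack below 0.05 N and contact force between spare_long and the fingers above 1 N))), for 0.1 s.
At the end, for the whole second after the job is handed in: The matching new pin is in the fingers, clear of rack, tray and worn pin, level within 10 degrees, parallel to the lone worn pin within 0.2 rad with heads at the same end, its origin within 30 mm of the worn pin's seen from above and 85 to 185 mm above the counter, at rest (((horizontal distance between worn_short and tray_single below 0.03 m and horizontal distance between spare_short and worn_short below 0.03 m and x of spare_short_head in the frame of worn_short below 0 m and angle between the x axis of spare_short and the x axis of worn_short, either way round below 0.2 rad and angle between spare_short's own x axis and vertical between 1.396 and 1.745 rad and height (world z) of spare_short between 0.085 and 0.185 m and contact force between spare_short and the fingers above 1 N and contact force between spare_short and rack below 0.05 N and contact force between spare_short and tray below 0.05 N and contact force between spare_short and worn_short below 0.05 N and linear speed of spare_short below 0.03 m/s) or (horizontal distance between worn_mid and tray_single below 0.03 m and horizontal distance between spare_mid and worn_mid below 0.03 m and x of spare_mid_head in the frame of worn_mid below 0 m and angle between the x axis of spare_mid and the x axis of worn_mid, either way round below 0.2 rad and angle between spare_mid's own x axis and vertical between 1.396 and 1.745 rad and height (world z) of spare_mid between 0.085 and 0.185 m and contact force between spare_mid and the fingers above 1 N and contact force between spare_mid and rack below 0.05 N and contact force between spare_mid and tray below 0.05 N and contact force between spare_mid and worn_mid below 0.05 N and linear speed of spare_mid below 0.03 m/s) or (horizontal distance between worn_long and tray_single below 0.03 m and horizontal distance between spare_long and worn_long below 0.03 m and x of spare_long_head in the frame of worn_long below 0 m and angle between the x axis of spare_long and the x axis of worn_long, either way round below 0.2 rad and angle between spare_long's own x axis and vertical between 1.396 and 1.745 rad and height (world z) of spare_long between 0.085 and 0.185 m and contact force between spare_long and the fingers above 1 N and contact force between spare_long and rack below 0.05 N and contact force between spare_long and tray below 0.05 N and contact force between spare_long and worn_long below 0.05 N and linear speed of spare_long below 0.03 m/s))); the arm keeps its last pose, push and grip.
It fails at once if a new pin of another kind is drawn out or shifted more than 20 mm ((not (horizontal distance between worn_short and tray_single below 0.03 m) and distance of spare_short from where it was at the start of the episode above 0.02 m) or (not (horizontal distance between worn_mid and tray_single below 0.03 m) and distance of spare_mid from where it was at the start of the episode above 0.02 m) or (not (horizontal distance between worn_long and tray_single below 0.03 m) and distance of spare_long from where it was at the start of the episode above 0.02 m)).
It fails at once if a worn pin is moved more than 15 mm (distance of any of worn_short, worn_mid, worn_long from where it was at the start of the episode above 0.015 m).
It fails at once if a bystander is moved more than 30 mm (distance of any of spacer, bearing, wrench, jar, can, mug, carton from where it was at the start of the episode above 0.03 m).
It also fails if it takes over 38 s, if anything falls off the work surface, if the arm or the gripper's body presses on something with over 40 N, if the wrist force passes 120 N, or if a joint passes its speed limit or range.

## Working session

There is one attempt and no reset: what is moved stays moved. The work goes in short steps, each a Python script; the robot and the scene stay as the last script left them, time stands still between calls to the robot, and variables do not carry over. Pictures are saved under pics/ and viewed, at most 10 in all, crops included, and the job is handed in when it is done.

```bash
mkdir -p pics; cat > h.py <<'E'
from rig import manip
import numpy as np, cv2
from scipy.spatial.transform import Rotation as R
def ray(c,u,v,T=None):
    T=np.array(c["cam_to_world"]) if T is None else T
    d=T[:3,:3]@np.array([(u-c["cx"])/c["fx"],(v-c["cy"])/c["fy"],1]); return T[:3,3],d
def atz(c,u,v,z,T=None):
    o,d=ray(c,u,v,T); return o+d*(z-o[2])/d[2]
def proj(c,p,T=None):
    T=np.array(c["cam_to_world"]) if T is None else T
    q=T[:3,:3].T@(np.array(p)-T[:3,3]); return [c["fx"]*q[0]/q[2]+c["cx"],c["fy"]*q[1]/q[2]+c["cy"]]
E
python3 - <<'E'
from h import *
import pickle
for n in("top","side"):
    c=manip.camera(n); cv2.imwrite(f"pics/{n}.png",c["image"][:,:,::-1]); pickle.dump(c,open(n+".pkl","wb"))
    print(n,c["fx"],np.round(c["cam_to_world"],3).tolist())
E
```

```text
top 568.5822282206586 [[-0.017, -0.999, 0.05, 0.459], [-1.0, 0.018, 0.012, -0.039], [-0.013, -0.05, -0.999, 1.456], [0.0, 0.0, 0.0, 1.0]]
side 624.8953241683558 [[-0.787, -0.415, 0.456, -0.271], [-0.617, 0.548, -0.565, 0.974], [-0.016, -0.726, -0.688, 1.307], [0.0, 0.0, 0.0, 1.0]]
```

View pics/top.png

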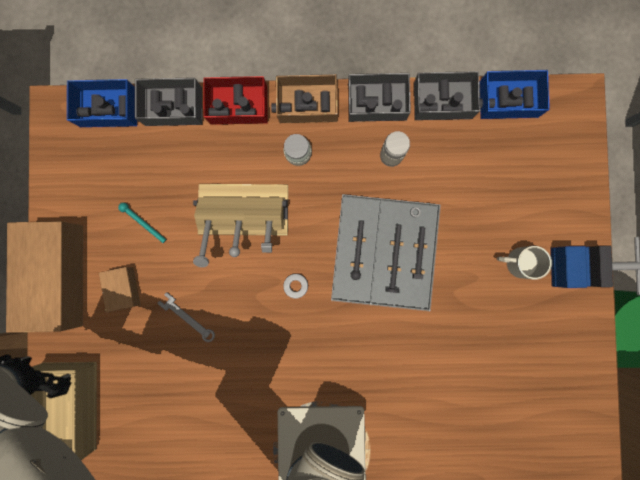

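View pics/side.png

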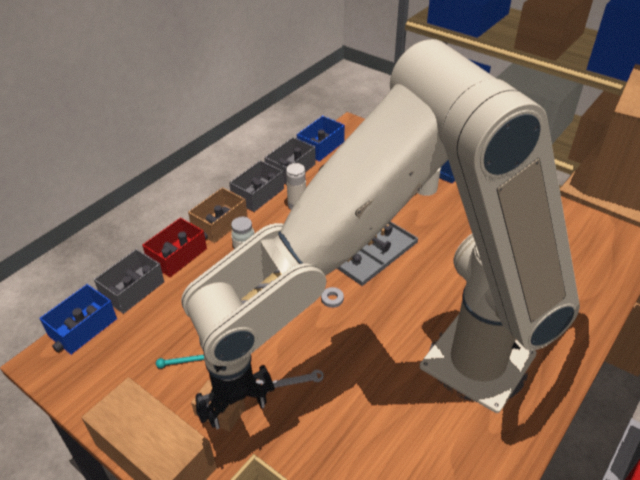

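The top view shows the rack with new pins headed at (202,260), (236,250) and (267,246). The tray's lone worn pin has its head at (355,275), and the other two have theirs at (393,288) and (418,275). The turquoise decoy is at (143,222). Next I'll check the rack and tray in one close crop.

```bash
python3 - <<'E'
import cv2
i=cv2.imread("pics/top.png")
a=cv2.resize(i[180:280,180:300],None,fx=6,fy=6,interpolation=cv2.INTER_CUBIC)[:, :720]
b=cv2.resize(i[190:310,330:440],None,fx=5,fy=5,interpolation=cv2.INTER_CUBIC)
import numpy as np
a=cv2.resize(i[180:280,190:290],None,fx=4,fy=4,interpolation=cv2.INTER_CUBIC)
b=cv2.resize(i[205:305,340:440],None,fx=4,fy=4,interpolation=cv2.INTER_CUBIC)
cv2.imwrite("pics/crop.png",np.hstack([a,b]))
E
```

```text
(no output)
```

View pics/crop.png

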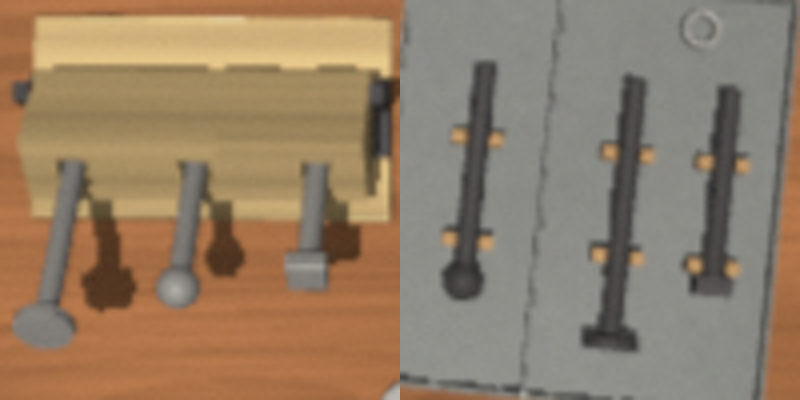

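The lone worn pin has a ball head, seen at (355.7,275) with its tip at (361.2,221). So spare_mid is the one to draw: the bright middle pin, ball at (234.2,251.8) and mouth at about (238.2,221.2). The disc-head pin, the square-head pin and the turquoise decoy are ruled out.

```bash
python3 - <<'E'
from h import *
import pickle
c=pickle.load(open("top.pkl","rb"))
b=atz(c,234.2,251.8,.069+.087*np.sin(np.radians(40))); m=atz(c,238.2,221.2,.072)
print("ball",b,"mouth",m, np.linalg.norm((b-m)[:2]), "expect",.087*np.cos(np.radians(40)))
d=(m-b)[:2];print("yaw",np.degrees(np.arctan2(d[1],d[0])))
# rack: other pins
B=atz(c,201,261,.069+.116*np.sin(np.radians(40)));S=atz(c,266.5,247.5,.069+.074*np.sin(np.radians(40)))
print("disc",B,"sq",S)
# rack rear-board edge line: crop (35,16)-(390,16)
p=atz(c,190+35/4,180+16/4,.0);q=atz(c,190+391/4,180+17/4,.0);print("rear edge",p,q,np.degrees(np.arctan2(*(q-p)[:2])))
h=atz(c,355.7,275,.025);t=atz(c,361.2,221,.025);d=(t-h)[:2]
u=d/np.linalg.norm(d);print("worn ball",h,"tip",t,np.linalg.norm(d),"exp .137","yaw",np.degrees(np.arctan2(d[1],d[0])))
print("origin from ball",h[:2]+u*.055,"from tip",t[:2]-u*.082)
E
```

```text
ball [0.49942331 0.1923383  0.12492252] mouth [0.57572342 0.19104446 0.072     ] 0.07631107974661308 expect 0.06664586655135109
yaw -0.9714890096356196
disc [0.47891708 0.26627496 0.14356336] sq [0.50849139 0.11728469 0.11656628]
rear edge [0.68005595 0.30425864 0.        ] [0.67502758 0.07404582 0.        ] -178.74873083018636
worn ball [ 0.43881392 -0.09550066  0.025     ] tip [ 0.57452698 -0.11205473  0.025     ] 0.13671894304782403 exp .137 yaw -6.954496251041252
origin from ball [ 0.49340927 -0.10216012] from tip [ 0.49313028 -0.10212609]
```

```bash
cat >> h.py <<'E'
def rot(a,yaw,s=1):
    "tool orientation: z tilted a deg back (toward -x) from down, in a frame yawed by yaw deg; y = s*level"
    a=np.radians(a); z=np.array([-np.sin(a),0,-np.cos(a)]); y=np.array([0,s,0.]); x=np.cross(y,z)
    return R.from_euler("z",yaw,degrees=True)*R.from_matrix(np.c_[x,y,z])
E
python3 - <<'E'
from h import *
print(R.from_rotvec(manip.get_ee_rot()).as_matrix().round(2).tolist())
P=np.array([.5415,.1916,.0896]); W=np.array([.4933,-.1021,.125])
for s in(1,-1):
  for a in(15,25,40):
    for nm,p,r in(("pre",P,rot(a,-1,s)),("gr",P,rot(a,-1,s)),("end",W,rot(a-40,-7,s))):
        z=r.as_matrix()[:,2]; q=manip.solve_ik(p-z*(.003+.13*(nm=="pre")),r.as_rotvec()); print(s,a,nm,None if q is None else np.round(q,2))
s=1;r=rot(25,-1,1)
for s in (1,-1):
  r=rot(25,-1,s)
  if manip.solve_ik(P-r.as_matrix()[:,2]*.133,r.as_rotvec()) is not None: break
q=manip.solve_ik(P-r.as_matrix()[:,2]*.133,r.as_rotvec())
E
```

```text
[[-0.91, 0.41, -0.0], [0.41, 0.91, -0.0], [0.0, -0.0, -1.0]]
1 15 pre [ 0.27  0.54  1.54  0.08  1.31 -1.32]
1 15 gr [ 0.28  0.67  1.67  0.09  1.05 -1.32]
1 15 end [-0.26  0.37  2.24  0.52  0.12 -2.21]
1 25 pre [ 0.24  0.66  1.39  0.11  1.51 -1.34]
1 25 gr [ 0.26  0.74  1.57  0.12  1.26 -1.35]
1 25 end [-0.25  0.38  2.13  0.09  0.37 -1.77]
1 40 pre [ 0.21  0.85  1.17  0.15  1.81 -1.36]
1 40 gr [ 0.24  0.86  1.41  0.16  1.55 -1.38]
1 40 end [-0.23  0.44  1.98 -0.    0.72 -1.68]
-1 15 pre [0.27 0.54 1.54 0.08 1.31 1.83]
-1 15 gr [0.28 0.67 1.67 0.09 1.05 1.82]
-1 15 end [-0.26  0.37  2.24  0.52  0.12  0.93]
-1 25 pre [0.24 0.66 1.39 0.11 1.51 1.8 ]
-1 25 gr [0.26 0.74 1.57 0.12 1.26 1.79]
-1 25 end [-0.25  0.38  2.13  0.09  0.37  1.37]
-1 40 pre [0.21 0.85 1.17 0.15 1.81 1.79]
-1 40 gr [0.24 0.86 1.41 0.16 1.55 1.77]
-1 40 end [-0.23  0.44  1.98  0.    0.72  1.47]
```

```bash
python3 - <<'E'
from h import *
import pickle
P=np.array([.5415,.1916,.0896]); r=rot(35,-1); z=r.as_matrix()[:,2]
manip.command_gripper(.05)
manip.move_to(P-z*.123,r.as_rotvec())
p=np.array(manip.get_position());o=R.from_rotvec(manip.get_ee_rot())
T=np.eye(4);T[:3,:3]=o.as_matrix();T[:3,3]=p
c=manip.camera("wrist"); c["T"]=T@np.array(c["mount"]); pickle.dump(c,open("w.pkl","wb"))
cv2.imwrite("pics/w.png",c["image"][:,:,::-1])
u=np.array([np.cos(np.radians(40)),0,-np.sin(np.radians(40))])
for n,d in(("ball",-.055),("org",0),("mouth",.032)): print(n,np.round(proj(c,P+u*d,c["T"]),1))
print(manip.get_time(),manip.get_width())
E
```

```text
ball [312.8 151.9]
org [313.8 230.9]
mouth [314.2 271.6]
2.4917 0.050013973180492464
```

View pics/w.png

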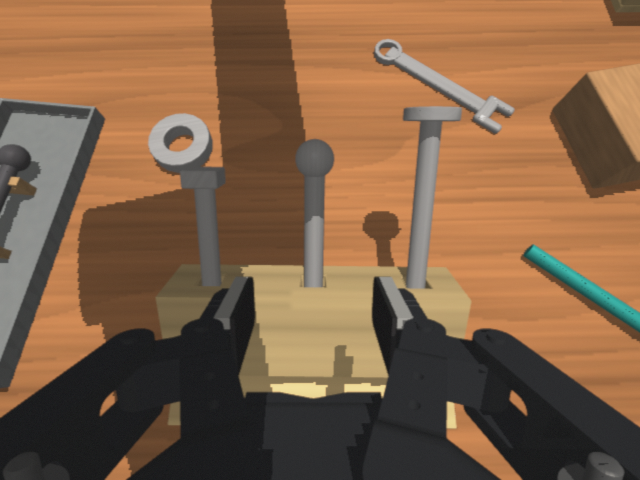

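The wrist view shows the ball head at (315,159), against a prediction of (313,152), with the shaft meeting the mouth at about (313,284). The estimate is about 5 mm too far up along the pin. I'll triangulate the ball from the two views, then grip.

```bash
python3 - <<'E'
from h import *
import pickle
t=pickle.load(open("top.pkl","rb"));w=pickle.load(open("w.pkl","rb"))
A=np.zeros((3,3));b=np.zeros(3)
for o,d in(ray(t,234.2,251.8),ray(w,315,159,w["T"])):
    d=d/np.linalg.norm(d);M=np.eye(3)-np.outer(d,d);A+=M;b+=M@o
B=np.linalg.solve(A,b);print("ball",B, proj(t,B),proj(w,B,w["T"]))
for sl in(36,40):
    u=np.array([np.cos(np.radians(sl)),0,-np.sin(np.radians(sl))])
    print(sl,"org",B+.055*u,"mouth px",proj(w,B+.087*u,w["T"]),proj(t,B+.087*u))
E
```

```text
ball [0.49974992 0.19339468 0.11685488] [np.float64(234.34552705523882), np.float64(251.76196151215908)] [np.float64(315.49745630396444), np.float64(158.8385151504562)]
36 org [0.54424586 0.19339468 0.08452669] mouth px [np.float64(316.74234601923484), np.float64(278.03014855988624)] [np.float64(237.6929284540088), np.float64(223.69157027226484)]
40 org [0.54188237 0.19339468 0.08150156] mouth px [np.float64(316.58943600904104), np.float64(274.46857615633127)] [np.float64(238.0322358929559), np.float64(225.3521521601068)]
```

```bash
python3 - <<'E'
from h import *
P=np.array([.5440,.1930,.0850]); r=rot(35,-1); z=r.as_matrix()[:,2]
manip.servo_line(P-z*.003,r.as_rotvec(),rate=.12)
f0=np.round(manip.get_contact_force(),1)
manip.command_gripper(0.0,60)
print(f0,manip.get_width(),manip.get_grip_force(),np.round(manip.get_contact_force(),1))
yw=R.from_euler("z",-1,degrees=True)
u=yw.apply([np.cos(np.radians(40)),0,-np.sin(np.radians(40))])
p=np.array(manip.get_position())
for d in(.02,.04,.06,.09):
    manip.servo_line(p-u*d,rate=.06); print(d,np.round(manip.get_contact_force(),1),round(manip.get_width(),4))
    if np.linalg.norm(manip.get_contact_force())>40: break
print(manip.get_time())
q=np.array(manip.get_position());o=R.from_rotvec(manip.get_ee_rot())
import pickle
T=np.eye(4);T[:3,:3]=o.as_matrix();T[:3,3]=q
c=manip.camera("wrist"); c["T"]=T@np.array(c["mount"]); pickle.dump(c,open("w2.pkl","wb"))
cv2.imwrite("pics/w2.png",c["image"][:,:,::-1])
E
```

```text
[ 0.7  0.5 -0.7] 0.01237781682976188 58.3590692281723 [ 1.2 -1.   2.6]
0.02 [ 0.3 -0.1 -2. ] 0.0123
0.04 [-0.5  0.  -1.9] 0.012
0.06 [ 0.1  0.2 -2.7] 0.0118
0.09 [ 0.3 -1.1 -2.1] 0.0121
6.1917
```

View pics/w2.png

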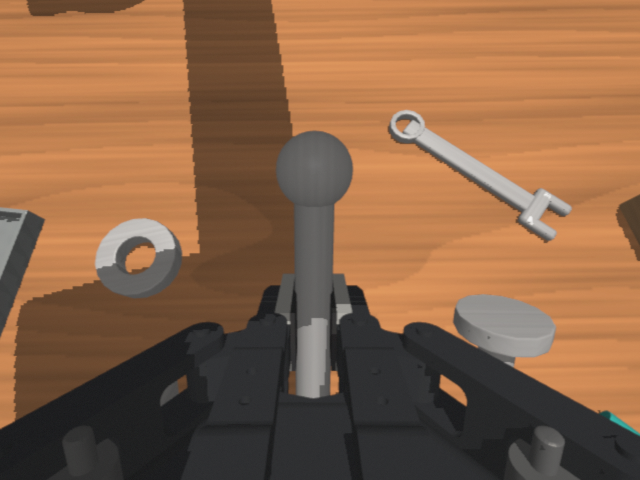

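The pin is held and free, with its ball at (314,170) and about 76 px across. From that I'll estimate its pitch in the grip.

```bash
python3 - <<'E'
from h import *
import pickle
c=pickle.load(open("w2.pkl","rb"));M=np.array(c["mount"])
d=np.array([(314-c["cx"])/c["fx"],(170-c["cy"])/c["fy"],1])
for px in(74,76,78):
    Z=c["fx"]*.026/px; b=M[:3,:3]@(d*Z)+M[:3,3]; v=b-[0,0,.003]
    print(px,b.round(4),"dist",np.linalg.norm(v),"pitch",np.degrees(np.arctan2(-v[2],abs(v[0]))))
# intersections with ray for distance .055 from grasp
for D in(.048,.055,.062):
    o=M[:3,3]-[0,0,.003];e=M[:3,:3]@d;e/=np.linalg.norm(e);k=-o@e;disc=k*k-o@o+D*D
    for s in(-1,1):
        if disc>0: v=o+e*(k+s*disc**.5);print(D,s,v.round(4),np.degrees(np.arctan2(-v[2],abs(v[0]))))
E
```

```text
74 [ 0.0545 -0.0012  0.0063] dist 0.054596956909909594 pitch -3.511601185660641
76 [ 0.0548 -0.0012  0.003 ] dist 0.054848573693206025 pitch 0.01176466958401514
78 [ 0.0552 -0.0012 -0.0002] dist 0.05527683823933365 pitch 3.313075245072097
0.055 -1 [ 0.055  -0.0012 -0.0013] 1.3549782181703884
0.055 1 [ 0.0535 -0.0011  0.0128] -13.408226481039817
0.062 -1 [ 0.0573 -0.0012 -0.0236] 22.367272179247742
0.062 1 [ 0.0511 -0.0011  0.035 ] -34.41952485520585
```

```bash
python3 - <<'E'
from h import *
W=np.array([.4933,-.1021,.125+.003]); e=rot(-1,-7).as_rotvec()
p=np.array(manip.get_position())
manip.servo_line(p+[-.01,0,.11],rate=.12)
manip.servo_line([.48,.17,.25],e,rate=.08)
manip.servo_line([W[0],W[1],.25],rate=.15)
manip.servo_line(W,rate=.08)
manip.hold(.5)
print(manip.get_time(),manip.get_position(),manip.get_width(),manip.get_grip_force(),np.round(manip.get_contact_force(),1))
import pickle
q=np.array(manip.get_position());o=R.from_rotvec(manip.get_ee_rot())
T=np.eye(4);T[:3,:3]=o.as_matrix();T[:3,3]=q
c=manip.camera("wrist"); c["T"]=T@np.array(c["mount"])
c2=manip.camera("side")
u=R.from_euler("z",-7,degrees=True).apply([1,0,0])
w=np.array([.4933,-.1021,.025])
print("worn ball exp",proj(c,w-u*.055,c["T"]),"held ball exp",proj(c,w+[0,0,.1]-u*.055,c["T"]))
s=w+[0,0,.1];print("side: held ball/tip exp",proj(c2,s-u*.055),proj(c2,s+u*.082),"worn",proj(c2,w-u*.055),proj(c2,w+u*.082))
x,y=map(int,proj(c2,s)); crop=cv2.resize(c2["image"][y-60:y+60,x-53:x+53],None,fx=4,fy=4,interpolation=cv2.INTER_CUBIC); print("crop org",x-53,y-60)
im=np.hstack([cv2.resize(c["image"],(376,282)),np.zeros((282,424,3),np.uint8)]); im2=np.zeros((480,800,3),np.uint8); im2[:282,:376]=cv2.resize(c["image"],(376,282)); im2[:480,376:800]=crop
cv2.imwrite("pics/end.png",im2[:,:,::-1])
E
```

```text
12.2333 [ 0.49331999 -0.10210046  0.12802305] 0.012260970480116968 58.37103724479675 [ 0.8 -1.2 -2.1]
worn ball exp [np.float64(315.40180660226804), np.float64(148.5599792376887)] held ball exp [np.float64(317.1602222122152), np.float64(168.33659397766337)]
side: held ball/tip exp [np.float64(358.3216030643358), np.float64(231.98539279005973)] [np.float64(323.26741441501053), np.float64(209.68216192674294)] worn [np.float64(357.23264962407495), np.float64(257.3679422079148)] [np.float64(323.50133915591016), np.float64(234.91566522854978)]
crop org 290 162
```

View pics/end.png

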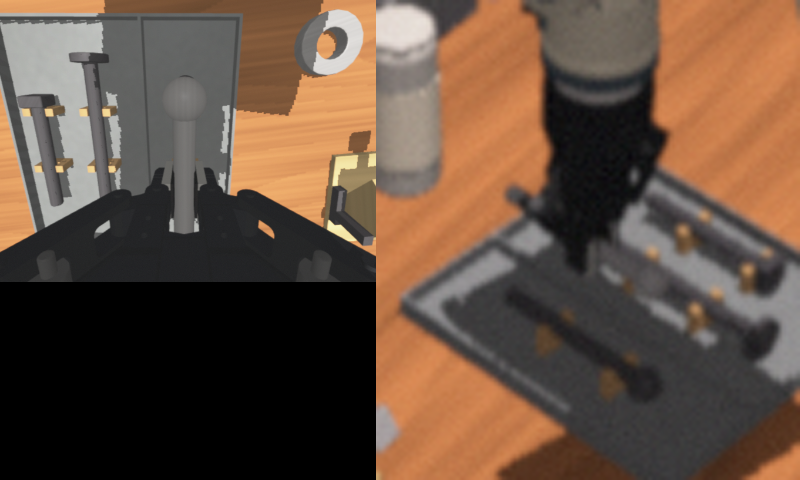

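The wrist view shows the held ball directly over the worn ball. In the side crop the held ball is at (360,231) and its tip at (324,210), within about 2 px of the predictions, so the pin is level and parallel with both heads toward the robot. The worn pin's ball is at (358,258), so it is undisturbed.

```bash
python3 -c "
from rig import manip
print(manip.sign_off())"
```

```text
the job is handed in; nothing more can be done
None
```

I drew the new ball-head pin (spare_mid) from the rack and handed in the job at about 12 s, with the pin held level, parallel and about 10 cm above the lone worn ball-head pin, heads at the same end; the sign-off returned no verdict.

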